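Ready the shaker: mixing ball in, spout lid on

ROBOT

A 6-joint arm with a two-finger parallel gripper is mounted at the origin on the work surface. World frame = base frame: x ahead of the robot, y to its left, z up, the work surface at z = 0. Lengths are in mm, angles in rad, forces in N, time in s.
With the tool pointing down it reaches from about 275 to 825 mm from the base axis. Payload 5.2 kg.
Tool frame: the origin (TCP) lies at the very end of the fingers, on their centre line; the grasp point (between the pads) lies 19 mm behind it; z points along the fingers, y is the direction in which the jaws open and shut (so a half turn about z gives the same grasp; the last joint's range is limited). The gripper opens to 93 mm and grips with 3 to 60 N. Pads are 15 mm wide; open, the fingers measure 128 mm over their backs; the gripper's body (75 mm by 188 mm) begins 65 mm behind the grasp point.
Start: joints at [1.117, 0.259, 1.535, -0, 1.348, -0.203], TCP at [136.476, 532.803, 218.653] pointing down, gripper open.
Joint ranges: [-3.14, 3.14], [-0.91, 2.08], [0.19, 2.58], [-1.22, 4.36], [0.22, 2.71], [-3.12, 3.12]. Speed limits (rad/s): [2.57, 2.57, 3.14, 3.14, 3.14, 3.14].

INTERFACE

Orientations are given as [roll, pitch, yaw] about the fixed x, y, z axes, in that order (R = Rz(yaw) Ry(pitch) Rx(roll)).
In Python, from bench import robot gives the robot as it stands. The module is installed in compiled form; this text tells all that it offers. Calls block until the motion is done:
- robot.move_ptp(position, orientation): joint-space move of the TCP to a pose.
- robot.move_linear(position, ori=None, speed=150, f_stop=None): straight line of the TCP; ori=None keeps the orientation; speed is the mean speed in mm/s. With f_stop (N) it stops when the force on the tool has changed by that much, and returns True; else False.
- robot.move_j(angles): joint-space move.
- robot.move_gripper(opening): opening from 0.0 (shut) to 1.0 (fully open); the grip force is fixed at half the most; returns when the fingers have stopped.
- robot.sleep(seconds).
- robot.inverse_kinematics(position, orientation): joint angles nearest the present ones, or None.
- robot.get_image(name): name is "scene" or "top"; returns a dict with "img" (480x640x3 uint8, blue, green, red), "fovy" (degrees; the focal length in pixels is half the picture's height over the tangent of half this angle, whatever the lens; pixels are square), "cx", "cy" (the principal point, pixels), "eye" and "orientation" of the camera in the world. Camera axes: x right, y down, z forward; pixel columns grow to the right and rows downward; lengths in mm; the calibration is good to about 2 mm. A picture is of the moment at which its call begins. There is no depth.
A pose or a line that the arm cannot do raises robot.MotionError and nothing moves.
- robot.hand_in(): hands the job in, once; it reports no verdict.
Readings, each from a call of its own:
- robot.current_t(): time.
- robot.current_qpos(): joint angles.
- robot.current_joint_vel(): joint speeds.
- robot.current_joint_efforts(): joint torques, N m.
- robot.current_tcp_pos(): TCP position.
- robot.current_eef_rot(): TCP orientation.
- robot.current_contact_force(): force on the tool from outside, world axes, zero at the start.
- robot.current_ft_torque(): the same for the moment, N m.
- robot.current_gripper_width(): opening from 0.0 (shut) to 1.0 (fully open).
Only numpy, scipy, OpenCV 4.12 (cv2) and the standard library are available. Lean on these libraries where they do the work, as an engineer would, in place of code of your own. Each camera call takes 0.05 s, during which the arm holds its last target.

TASK

Get the shaker ready for use: pick the wire mixing ball off the collar it rests in and drop it into the open shaker, then take the shaker's lid from its sloping drip stand and set it on the shaker's rim so that it sits fully home and level. Put the lid down on the rim rather than letting it fall, keep the shaker standing where it is, and leave the mug, jar, massage ball, tape roll, hex key and spare collar as they are.

Things in the scene. Friction and masses are not known exactly. Their poses are not given: they have to be found in the camera images.
- shaker: Open, translucent clear-plastic round shaker cup, loose, standing upright on the table, 130 mm tall. Outside diameter 70 mm at the foot, 82 mm from 85 mm height up to the rim; wall 3 mm, mouth 76 mm inside, floor 6 mm thick. Origin: centre of its underside; z up its axis. About 160 g.
- lid: Black plastic shaker lid, loose, 50 g. Along its z: plug d 71 mm (foot bevelled to 65) 0-12 mm; disc d 88, 12-18 mm; central grip block 36 (x) x 18 (y), 18-46 mm, grey button on top; grey spout d 14, 12 tall at x=+31. Origin: centre of plug's foot. Starts plug down on the stand, z leaning 35 deg. Seated: disc on the rim, origin 118 mm above the shaker's, any yaw.
- stand: Aluminium drip stand, fixed, footprint 104 x 96 mm. Its sloping plate (104 x 96 x 6 mm, centre 42 mm high) rises towards the stand's +x at 35 degrees, so it faces up and towards -x (roughly to the robot). Two 9 mm tall pins near its low edge keep the lid from sliding. Origin: centre of the underside, z up.
- mixing_ball: Round steel-wire mixing ball, 44 mm diameter, about 35 g, loose, resting in the hole of a blue collar. Origin: its centre, which starts about 25 mm above the table.
- nest_collar: Blue plastic collar (flat ring) lying on the table with the mixing ball in its hole: 62 mm outside, 32 mm hole, 10 mm tall. Origin: centre of its underside.
- mug: Bystander: white ceramic mug, 82 mm diameter, 92 mm tall, handle at its +y. Origin: centre of the underside.
- chalk_jar: Bystander: white plastic jar with a grey cap, 60 mm diameter, 85 mm tall. Origin: centre of the underside.
- tape_roll: Bystander: grey roll, 92 mm outside, 54 mm hole, 24 mm tall, with the massage ball resting on it. Origin: centre of the underside.
- massage_ball_center (a point): Bystander: centre of the orange massage ball, 64 mm diameter, resting in the hole of the tape roll.
- hex_key: Bystander: chrome L-shaped hex key lying flat, 8 mm thick, 90 mm long with a 28 mm short arm. Origin: middle of the long arm, on the table.
- spare_collar: Bystander: a second blue plastic collar, empty, lying on the table: 58 mm outside, 31 mm hole, 16 mm tall. Origin: centre of its underside.
Mind the look-alikes: they are no part of the job. Several things have the shape of the mixing_ball; the one meant has the colours described above. Leave any blue look-alike of the lid alone.

How it is judged (in metres and radians):
On the way:
1. the mixing ball lies on the floor of the shaker (horizontal distance between mixing_ball and shaker below 0.03 m and z of mixing_ball in the frame of shaker between 0 and 0.05 m), for 0.2 s.
At the end, for the whole second after the job is handed in: Mixing ball on the shaker's floor; shaker upright (0.05 rad), within 50 mm of its start; lid seated in its mouth, right way up, centred within 4 mm, its origin 115 to 121 mm above the shaker's, level with the rim within 0.05 rad; all at rest (all of step 1 and angle between shaker's own z axis and vertical below 0.05 rad and distance of shaker from where it was at the start of the episode below 0.05 m and horizontal distance between lid and shaker below 0.004 m and z of lid in the frame of shaker between 0.115 and 0.121 m and angle between the z axis of lid and the z axis of shaker, either way round below 0.05 rad and angle between lid's own z axis and vertical below 0.08 rad and linear speed of each of lid, shaker below 0.02 m/s); the robot touches nothing.
It fails at once if the lid is let go more than 15 mm above its seat, over the shaker (horizontal distance between lid and shaker below 0.06 m and z of lid in the frame of shaker above 0.133 m and contact force between lid and the fingers below 0.05 N).
It fails at once if the shaker is tipped by more than 0.35 rad (angle between shaker's own z axis and vertical above 0.35 rad).
It fails at once if the mug, jar, tape roll, massage ball, hex key or spare collar is moved by more than 30 mm (distance of any of mug, chalk_jar, tape_roll, massage_ball_center, hex_key, spare_collar from where it was at the start of the episode above 0.03 m).
It also fails if it takes over 61 s, if anything falls off the work surface, if the arm or the gripper's body presses on something with over 40 N, if the wrist force passes 120 N, or if a joint passes its speed limit or range.

## Working session

There is one attempt and no reset: what is moved stays moved. The work goes in short steps, each a Python script; the robot and the scene stay as the last script left them, time stands still between calls to the robot, and variables do not carry over. Pictures are saved under pics/ and viewed, and the job is handed in when it is done.

```bash
mkdir -p pics
python3 - <<'E'
from bench import robot
import cv2
for n in("scene","top"):
    d=robot.get_image(n); cv2.imwrite(f"pics/{n}0.png",d["img"])
    print(n,{k:v for k,v in d.items() if k!="img"})
print(robot.current_t(),robot.current_eef_rot())
E
```

```text
scene {'fovy': 57.801729992068296, 'cx': 313.10109272983027, 'cy': 231.85629204283228, 'eye': array([ 926.15234352, -421.45127293,  780.28897334]), 'orientation': array([-2.47159901,  0.01694684,  0.64519675])}
top {'fovy': 52.16582159379736, 'cx': 317.296739523398, 'cy': 239.78290531148565, 'eye': array([496.19474957,  20.9725293 , 903.18691741]), 'orientation': array([-3.02637714,  0.00496813, -1.56553572])}
0.1 [-3.14001680e+00 -3.28318246e-04  2.89079759e+00]
```

View pics/scene0.png

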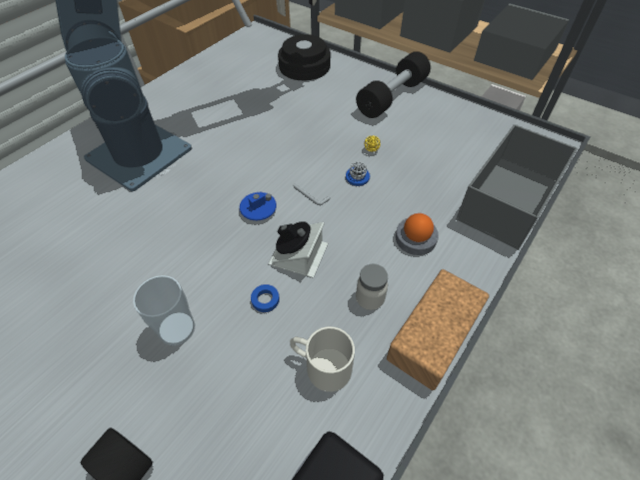

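View pics/top0.png

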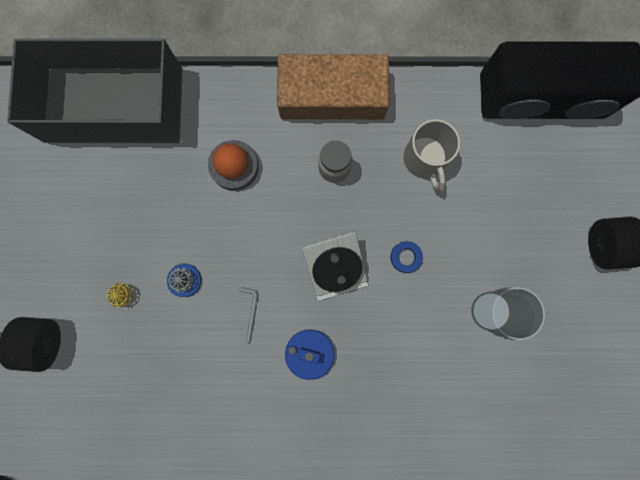

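The pictures show the steel ball in its blue collar at top (184,280), the lid on its stand at (338,268), and the shaker rim at (519,313) with its foot near (491,310). I'll zoom in.

Run:
```python
import cv2,numpy as np
t=cv2.imread("pics/top0.png");s=cv2.imread("pics/scene0.png")
def c(i,x,y,w,h,k):return cv2.resize(i[y:y+h,x:x+w],None,fx=k,fy=k,interpolation=cv2.INTER_CUBIC)
a=c(t,295,225,80,80,5);b=c(t,465,275,90,80,5)
cv2.imwrite("pics/a1.png",np.hstack([a,c(t,150,250,80,80,5)[:, :380]]))
cv2.imwrite("pics/b1.png",b)
cv2.imwrite("pics/c1.png",np.hstack([c(s,260,210,75,75,5),c(s,130,270,75,75,5)]))
cv2.imwrite("pics/d1.png",c(s,335,150,60,50,6))
```

```text
(no output)
```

View pics/a1.png

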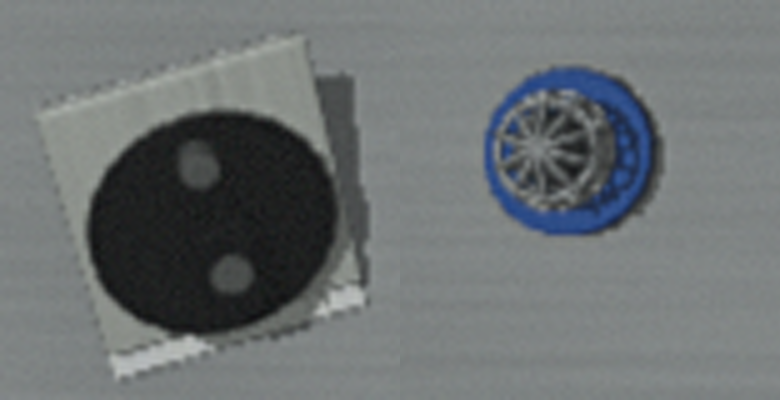

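View pics/b1.png

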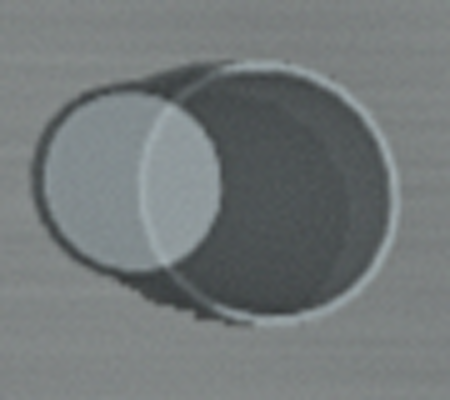

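View pics/c1.png

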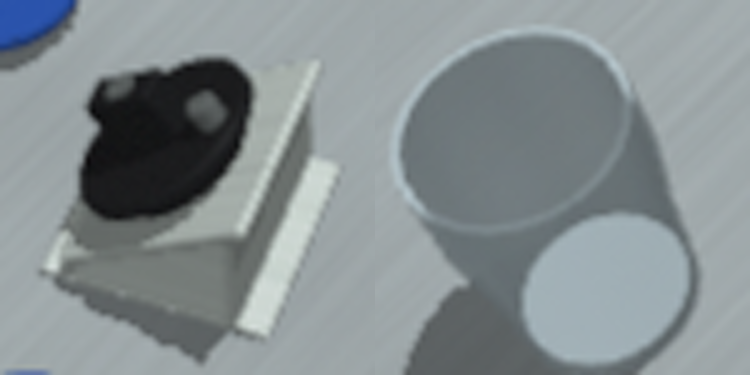

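View pics/d1.png

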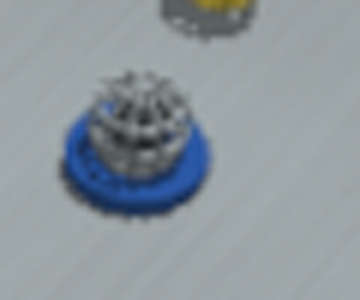

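```bash
cat > h.py <<'E'
import cv2,numpy as np
from scipy.spatial.transform import Rotation as Ro
from scipy.optimize import minimize,least_squares
CAM={'scene':(57.801729992068296,313.10109272983027,231.85629204283228,[926.15234352,-421.45127293,780.28897334],[-2.47159901,0.01694684,0.64519675]),
'top':(52.16582159379736,317.296739523398,239.78290531148565,[496.19474957,20.9725293,903.18691741],[-3.02637714,0.00496813,-1.56553572])}
def proj(n,P):
    f,cx,cy,e,o=CAM[n]; F=240/np.tan(np.radians(f)/2)
    q=(np.atleast_2d(P)-e)@Ro.from_euler('xyz',o).as_matrix()
    return np.c_[cx+F*q[:,0]/q[:,2],cy+F*q[:,1]/q[:,2]]
def ray(n,uv,z):
    f,cx,cy,e,o=CAM[n]; F=240/np.tan(np.radians(f)/2)
    d=Ro.from_euler('xyz',o).as_matrix()@np.array([(uv[0]-cx)/F,(uv[1]-cy)/F,1])
    return np.array(e)+d*(z-e[2])/d[2]
A=np.linspace(0,2*np.pi,60,endpoint=False)
def circ(r,z,x=0,y=0): return np.c_[x+r*np.cos(A),y+r*np.sin(A),0*A+z]
def lidparts():
    b=np.array([[sx*18,sy*9,z] for sx in(-1,1) for sy in(-1,1) for z in(18,46)])
    return [np.r_[circ(44,12),circ(44,18)],b,np.r_[circ(7,18,31),circ(7,30,31)]]
def mask(n,parts,box,k=8):
    x,y,w,h=box; m=np.zeros((h*k//2,w*k//2),np.uint8)
    s=k/2
    for P in parts:
        q=(proj(n,P)-[x,y]+.5)*s-.5
        cv2.fillConvexPoly(m,cv2.convexHull((q*16).astype(np.int32)),1,shift=4)
    return m
E
python3 - <<'E'
from h import *
T=cv2.imread("pics/top0.png");S=cv2.imread("pics/scene0.png")
BT=(300,235,80,75);BS=(262,212,70,55)
def obs(I,b):
    x,y,w,h=b; c=cv2.resize(I[y:y+h,x:x+w],None,fx=4,fy=4,interpolation=cv2.INTER_LINEAR)
    m=(c.max(2)<60).astype(np.uint8)
    cs,_=cv2.findContours(m,cv2.RETR_EXTERNAL,cv2.CHAIN_APPROX_NONE); cs=max(cs,key=cv2.contourArea)
    o=np.zeros_like(m);cv2.drawContours(o,[cs],-1,1,-1);return o
oT,oS=obs(T,BT),obs(S,BS)
print(oT.sum()/16,oS.sum()/16)
P=lidparts()
feat={'button':(0,0,46),'spout':(31,0,30)}
up=lambda x,y:((x+.5)/5-.5)
fT=np.array([[295+up(232,0),225+up(273,0)],[295+up(198,0),225+up(165,0)]])
fS=np.array([[260+up(118,0),210+up(87,0)],[260+up(207,0),210+up(112,0)]])
F=np.array([[0,0,46],[31,0,30.]])
def pose(p):
    x,y,z,yaw,sp=p
    return (Ro.from_euler('z',yaw)*Ro.from_euler('y',-np.radians(35))*Ro.from_euler('z',sp)),np.array([x,y,z])
def cost(p,full=False):
    R,t=pose(p); Q=[R.apply(a)+t for a in P]
    mT,mS=mask('top',Q,BT),mask('scene',Q,BS)
    cT=(mT!=oT).sum()/oT.sum();cS=(mS!=oS).sum()/oS.sum()
    f=R.apply(F)+t
    eT=np.linalg.norm(proj('top',f)-fT,axis=1);eS=np.linalg.norm(proj('scene',f)-fS,axis=1)
    if full: return cT,cS,eT,eS,mT,mS
    return cT+cS+.02*(eT.sum()+eS.sum())
best=None
c0=ray('top',(337,269),60)
for yaw in(0,.25,.5,-.25):
  for z in(40,50):
    r=minimize(cost,[c0[0],c0[1],z,yaw,0],method='Nelder-Mead',options=dict(initial_simplex=np.array([[c0[0],c0[1],z,yaw,0]]+[list(np.array([c0[0],c0[1],z,yaw,0])+d) for d in np.diag([15,15,10,.3,.3])]),maxiter=500))
    print(r.fun,r.x.round(3))
    if best is None or r.fun<best.fun:best=r
fl=cost(best.x,True);print(fl[:4])
def vis(o,m):return cv2.resize(np.dstack([o*255,m*0,m*255]),(380,320))
cv2.imwrite("pics/fit1.png",np.hstack([vis(oT,fl[4]),vis(oS,fl[5])]))
# stand corners
cs=[(303,37),(38,115)]
for u in cs: print('plate high corner',ray('top',(295+up(u[0],0),225+up(u[1],0)),42+29.8+2.5))
# shaker
uc=lambda x,x0:x0+up(x,0)
for n,I,(x0,y0,ellc) in(('top',T,(465,275,(270,192))),):
    print('rim c',ray('top',(uc(270,465),uc(192,275)),130),'floor c',ray('top',(uc(132,465),uc(181,275)),6))
print('rimS',ray('scene',(130+up(514-375,0),270+up(130,0)),130),'floorS',ray('scene',(130+up(607-375,0),270+up(288,0)),6))
# collar & ball
print('collarT',ray('top',(150+up(572-400,0),250+up(151,0)),10),'ballT',ray('top',(150+up(551-400,0),250+up(150,0)),25))
u6=lambda x:(x+.5)/6-.5
print('collarS',ray('scene',(335+u6(139),150+u6(160)),10),'ballS',ray('scene',(335+u6(142),150+u6(128)),25))
E
```

```text
1703.8125 784.1875
0.34264955427657473 [ 5.52552e+02 -6.15000e+00  3.98470e+01  2.45000e-01  1.26000e-01]
0.31209292241747194 [ 5.53001e+02 -5.86000e+00  4.08900e+01  2.77000e-01  2.40000e-02]
0.3102936274555914 [ 5.52201e+02 -5.65500e+00  4.01810e+01  2.85000e-01  7.00000e-03]
0.31107259762501066 [ 5.52544e+02 -6.13800e+00  4.10090e+01  2.81000e-01  2.30000e-02]
0.3081778273755668 [ 5.52462e+02 -5.84800e+00  4.02870e+01  2.78000e-01  2.00000e-02]
0.3081605965239989 [ 5.52442e+02 -5.82600e+00  4.02970e+01  2.83000e-01  1.50000e-02]
0.3131346860970797 [ 5.52716e+02 -6.46700e+00  4.13950e+01  2.58000e-01  4.60000e-02]
0.31034331348933947 [ 5.52208e+02 -5.74500e+00  4.04390e+01  2.66000e-01  8.00000e-03]
(np.float64(0.07365833975276036), np.float64(0.12138359767275046), array([1.3761624, 0.6053771]), array([1.54847253, 2.12592092]))
plate high corner [605.75503405 -38.93883123  74.3       ]
plate high corner [578.60771133  51.17575886  74.3       ]
rim c [ 472.32857459 -288.84751751  130.        ] floor c [ 472.16935261 -288.8805034     6.        ]
rimS [ 475.29454908 -286.65159334  130.        ] floorS [ 473.66693253 -286.1449673     6.        ]
collarT [525.11399553 268.07446142  10.        ] ballT [524.94675173 271.46123737  25.        ]
collarS [532.06889345 266.78377941  10.        ] ballS [530.39162958 269.86223177  25.        ]
```

View pics/fit1.png

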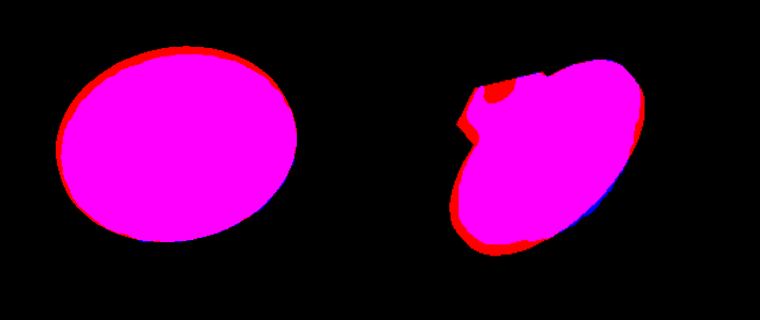

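```bash
cat > fit.py <<'E'
from h import *
T=cv2.imread("pics/top0.png");S=cv2.imread("pics/scene0.png")
I={'top':T,'scene':S}
BT=(300,235,80,75);BS=(262,212,70,55)
def clean(m):
    cs,_=cv2.findContours(m,cv2.RETR_EXTERNAL,cv2.CHAIN_APPROX_NONE); cs=max(cs,key=cv2.contourArea)
    o=np.zeros_like(m);cv2.drawContours(o,[cs],-1,1,-1);return o
def up4(n,b):
    x,y,w,h=b; return cv2.resize(I[n][y:y+h,x:x+w],None,fx=4,fy=4,interpolation=cv2.INTER_LINEAR)
P=lidparts()
def pose(p):
    x,y,z,yaw,sp=p
    return (Ro.from_euler('z',yaw)*Ro.from_euler('y',-np.radians(35))*Ro.from_euler('z',sp)),np.array([x,y,z])
def off(n,Q,d):  # shift mask by pixel offset via box
    return Q
for thr in (70,80,90):
  oT,oS=[clean((up4(n,b).max(2)<thr).astype(np.uint8)) for n,b in(('top',BT),('scene',BS))]
  for wt,ws in((1,1),(1,.1),(.1,1)):
    def cost(p,full=False):
        R,t=pose(p); Q=[R.apply(a)+t for a in P]
        mT,mS=mask('top',Q,BT),mask('scene',Q,BS)
        c=[(mT!=oT).sum()/oT.sum(),(mS!=oS).sum()/oS.sum()]
        return (c,mT,mS) if full else wt*c[0]+ws*c[1]
    x0=np.array([552.4,-5.8,40.3,.28,.02])
    r=minimize(cost,x0,method='Nelder-Mead',options=dict(initial_simplex=np.array([x0]+[x0+d for d in np.diag([6,6,6,.15,.15])]),maxiter=400))
    f=cost(r.x,True);print(thr,wt,ws,r.x.round(3),np.round(f[0],3))
    if thr==80 and wt==ws:
        vis=lambda o,m:cv2.resize(np.dstack([o*255,m*0,m*255]),(380,320))
        cv2.imwrite("pics/fit2.png",np.hstack([vis(oT,f[1]),vis(oS,f[2])]))
for n,b in(('top',(160,255,50,50)),('scene',(338,155,45,40))):
    c=up4(n,b).astype(int); o=clean(((c[:,:,0]-c[:,:,2])>60).astype(np.uint8))
    q=np.array([530,268.])
    cost=lambda p:(mask(n,[np.r_[circ(31,0,*p),circ(31,10,*p)],np.r_[circ(22,25,*p)]][:1],b)!=o).sum()/o.sum()
    r=minimize(cost,q,method='Nelder-Mead',options=dict(initial_simplex=[q,q+[8,0],q+[0,8]]));print('collar',n,r.x,r.fun)
E
python3 fit.py
```

```text
70 1 1 [ 5.51941e+02 -6.06400e+00  3.99130e+01  2.98000e-01  7.40000e-02] [0.053 0.121]
70 1 0.1 [ 5.50974e+02 -6.58300e+00  3.49790e+01  3.47000e-01  1.98000e-01] [0.034 0.196]
70 0.1 1 [ 5.53212e+02 -4.19100e+00  4.04300e+01  2.87000e-01 -2.30000e-02] [0.121 0.09 ]
80 1 1 [ 5.51718e+02 -6.38200e+00  4.07550e+01  2.93000e-01  4.30000e-02] [0.1   0.121]
80 1 0.1 [ 5.51033e+02 -6.95100e+00  3.58100e+01  2.96000e-01  1.17000e-01] [0.081 0.175]
80 0.1 1 [ 5.52626e+02 -3.44700e+00  3.97260e+01  3.09000e-01 -3.10000e-02] [0.178 0.078]
90 1 1 [ 5.51703e+02 -6.03500e+00  4.05700e+01  3.13000e-01  3.40000e-02] [0.128 0.107]
90 1 0.1 [ 5.50899e+02 -7.48600e+00  3.91640e+01  2.35000e-01  1.38000e-01] [0.101 0.156]
90 0.1 1 [ 5.5306e+02 -4.5050e+00  4.0814e+01  3.1500e-01  3.2000e-02] [0.186 0.067]
collar top [525.14837378 271.70521578] 2.406787130894667
collar scene [524.84678674 276.26766335] 1.5559906029757244
```

Run:
```python
from h import *
T=cv2.imread("pics/top0.png");S=cv2.imread("pics/scene0.png")
out=[]
for I,n,b,c in((T,'top',(465,275,90,80),(472.3,-288.8)),(S,'scene',(130,270,75,85),(474,-286.5)),(S,'scene',(335,150,60,50),None)):
    x,y,w,h=b;v=cv2.resize(I[y:y+h,x:x+w],None,fx=5,fy=5,interpolation=cv2.INTER_CUBIC)
    L=[circ(41,130,*c),circ(35,0,*c)] if c else [circ(31,0,525.5,268),circ(31,10,525.5,268)]
    if not c: v=cv2.resize(v,(375,312)); k=6.25
    else:k=5
    for P in L: cv2.polylines(v,[np.int32(((proj(n,P)-[x,y]+.5)*k-.5)*16)],True,(0,0,255),1,shift=4)
    out.append(cv2.resize(v,(266,280)))
cv2.imwrite("pics/ov.png",np.hstack(out))
```

```text
(no output)
```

View pics/ov.png

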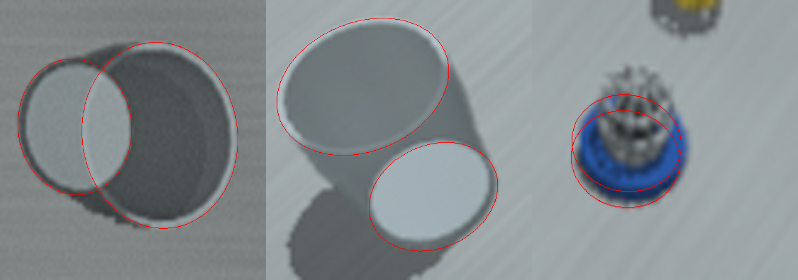

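View pics/fit2.png

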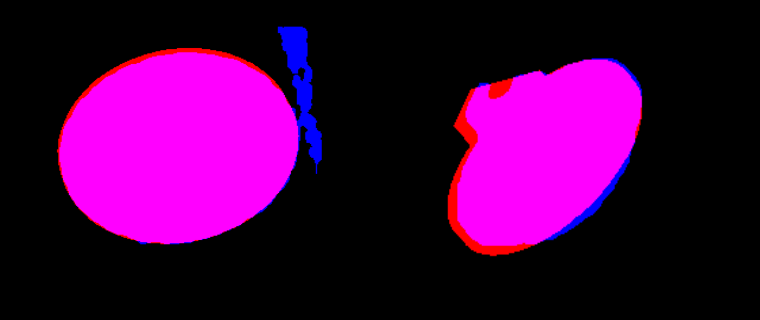

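Run:
```python
from bench import robot
import numpy as np,cv2
from scipy.spatial.transform import Rotation as Ro
best=None
for y in(np.pi/2,-np.pi/2):
    q=robot.inverse_kinematics([527,268.5,150],[np.pi,0,y]);print(y,q)
    if q is not None and (best is None or abs(q[5])<abs(best[1][5])):best=(y,q)
# lid candidates
t=np.array([552,-6,40.5]);Rl=Ro.from_euler('z',.29)*Ro.from_euler('y',-np.radians(35))*Ro.from_euler('z',.02)
for s in(0,np.pi):
    o=(Rl*Ro.from_euler('z',s)*Ro.from_euler('x',np.pi)).as_euler('xyz')
    for d in(27,100):print(s,o,robot.inverse_kinematics(t+Rl.apply([0,0,d]),o))
for yy in np.arange(-3,3.2,.5):
    q=robot.inverse_kinematics([473,-288,200],[np.pi,0,yy]);print(round(yy,1),q)
robot.move_ptp([527,268.5,120],[np.pi,0,best[0]])
robot.move_linear([527,268.5,60])
for n in("scene","top"):
    cv2.imwrite(f"pics/{n}1.png",robot.get_image(n)["img"])
print(robot.current_t(),robot.current_tcp_pos(),robot.current_gripper_width())
```

```text
1.5707963267948966 [ 2.82761483e-01  3.84241232e-01  1.53046594e+00 -4.44089210e-16
  1.22688549e+00  2.82761483e-01]
-1.5707963267948966 [ 0.28276148  0.38424123  1.53046594  0.          1.22688549 -2.85883117]
0 [ 3.12759035 -0.61072521  0.3144139 ] [-0.53644478  0.22872916  2.28013916  1.18564504  0.47263123 -0.31961925]
0 [ 3.12759035 -0.61072521  0.3144139 ] [-0.64215638  0.02573193  2.29004873  0.89350219  0.63226507 -0.07063912]
3.141592653589793 [-3.12759035  0.61072521 -2.82717876] [-0.53644478  0.22872916  2.28013916  1.18564504  0.47263123  2.82197341]
3.141592653589793 [-3.12759035  0.61072521 -2.82717876] [-0.64215638  0.02573193  2.29004873  0.89350219  0.63226507  3.07095353]
-3.0 [-0.74836175  0.27846208  1.55483555  0.          1.30829503 -2.46075073]
-2.5 [-0.74836175  0.27846208  1.55483555  0.          1.30829503 -2.96075073]
-2.0 [-7.48361747e-01  2.78462079e-01  1.55483555e+00 -4.44089210e-16
  1.30829503e+00  2.82243458e+00]
-1.5 [-7.48361747e-01  2.78462079e-01  1.55483555e+00 -4.44089210e-16
  1.30829503e+00  2.32243458e+00]
-1.0 [-7.48361747e-01  2.78462079e-01  1.55483555e+00 -4.44089210e-16
  1.30829503e+00  1.82243458e+00]
-0.5 [-7.48361747e-01  2.78462079e-01  1.55483555e+00 -4.44089210e-16
  1.30829503e+00  1.32243458e+00]
0.0 [-7.48361747e-01  2.78462079e-01  1.55483555e+00 -4.44089210e-16
  1.30829503e+00  8.22434580e-01]
0.5 [-7.48361747e-01  2.78462079e-01  1.55483555e+00 -4.44089210e-16
  1.30829503e+00  3.22434580e-01]
1.0 [-0.74836175  0.27846208  1.55483555  0.          1.30829503 -0.17756542]
1.5 [-0.74836175  0.27846208  1.55483555  0.          1.30829503 -0.67756542]
2.0 [-0.74836175  0.27846208  1.55483555  0.          1.30829503 -1.17756542]
2.5 [-0.74836175  0.27846208  1.55483555  0.          1.30829503 -1.67756542]
3.0 [-0.74836175  0.27846208  1.55483555  0.          1.30829503 -2.17756542]
2.5083 [527.85912837 269.12202933  61.34096195] 1.0004180998718708
```

Run:
```python
import cv2,numpy as np
t=cv2.imread("pics/top1.png");s=cv2.imread("pics/scene1.png")
c=lambda i,x,y:cv2.resize(i[y:y+100,x:x+100],(400,400),interpolation=cv2.INTER_CUBIC)
cv2.imwrite("pics/e1.png",np.hstack([c(t,130,230),c(s,310,120)]))
```

```text
(no output)
```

View pics/e1.png

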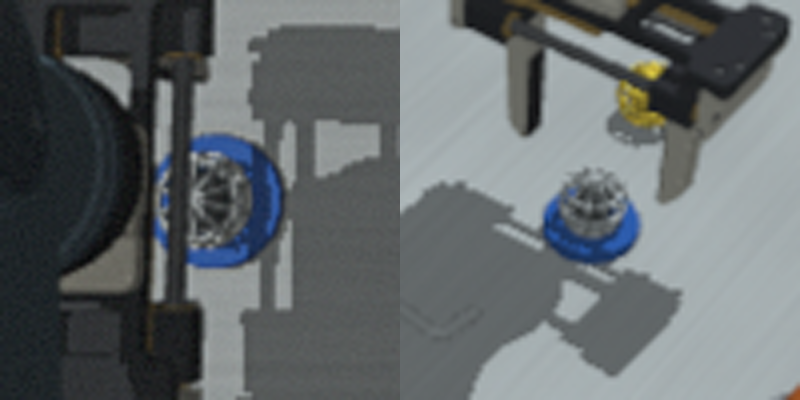

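Run:
```python
from h import *
print(proj('scene',[[527.9,269.1,61.3],[527.9+46,269.1,61.3],[527.9-46,269.1,61.3],[525,268,10],[532,267,10]]))
```

```text
[[358.17976492 159.72733984]
 [374.37133792 167.43486465]
 [342.52224935 152.27403745]
 [355.66206978 174.81236032]
 [357.77446876 176.18952249]]
```

Run:
```python
from bench import robot
import numpy as np,cv2
print(robot.move_linear([527,268.5,13],speed=80,f_stop=10),robot.current_tcp_pos())
robot.move_gripper(0.0); print(robot.current_gripper_width()*93,robot.current_tcp_pos())
robot.move_linear([527,268.5,190],speed=150)
print(robot.current_gripper_width()*93)
robot.move_ptp([473,-288,190],[np.pi,0,0.8])
print(robot.current_t(),robot.current_gripper_width()*93,robot.current_tcp_pos(),robot.current_contact_force())
for n in("scene","top"):
    cv2.imwrite(f"pics/{n}2.png",robot.get_image(n)["img"])
t=cv2.imread("pics/top2.png");s=cv2.imread("pics/scene2.png")
cv2.imwrite("pics/e2.png",np.hstack([cv2.resize(t[240:380,430:600],(400,330)),cv2.resize(s[200:365,100:300],(400,330))]))
```

```text
False [527.2030021  268.53563744  13.06156548]
43.026163610390235 [526.73866129 268.48675094  12.95283292]
42.56094486199078
7.4417 42.589524047785034 [ 473.4617108  -287.1235742   189.99113402] [-0.17942917 -0.37289129 -0.23981175]
```

View pics/e2.png

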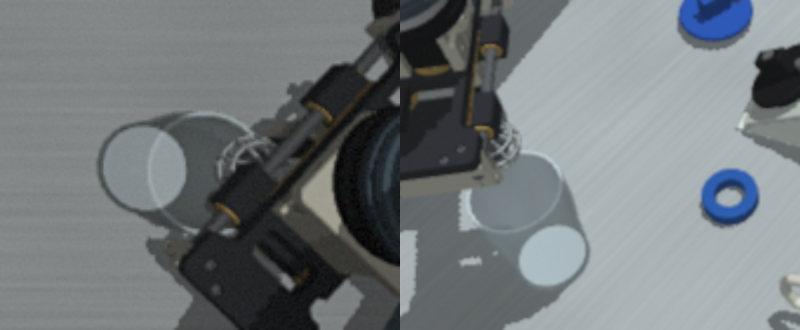

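The ball is held (42.6 mm wide) above the rim. I'll lower it to just above the rim and release.

Run:
```python
from bench import robot
import numpy as np,cv2
print(robot.move_linear([473,-288,138],speed=80,f_stop=8))
robot.sleep(.3)
robot.move_gripper(0.7); robot.sleep(.3)
robot.move_linear([473,-288,230])
robot.move_ptp([440,-100,260],[np.pi,0,0.4])
print(robot.current_t())
for n in("scene","top"):
    cv2.imwrite(f"pics/{n}3.png",robot.get_image(n)["img"])
t=cv2.imread("pics/top3.png");s=cv2.imread("pics/scene3.png")
cv2.imwrite("pics/e3.png",np.hstack([cv2.resize(t[240:380,430:600],(400,330)),cv2.resize(s[200:365,100:300],(400,330))]))
```

```text
False
11.1
```

View pics/e3.png

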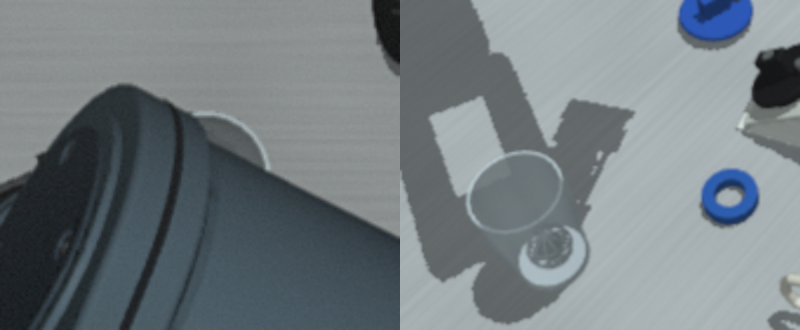

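The ball lies on the shaker's floor: in the scene crop at (549,245) it sits within the foot disc. Next is the lid.

Run:
```python
from bench import robot
import numpy as np,cv2
from scipy.spatial.transform import Rotation as Ro
t=np.array([552,-6,40.5]);Rl=Ro.from_euler('z',.29)*Ro.from_euler('y',-np.radians(35))*Ro.from_euler('z',.02)
o=(Rl*Ro.from_euler('x',np.pi)).as_euler('xyz')
robot.move_ptp(t+Rl.apply([0,0,110]),o)
robot.move_linear(t+Rl.apply([0,0,60]),speed=80)
robot.sleep(.2)
print(robot.current_t(),robot.current_tcp_pos()-(t+Rl.apply([0,0,60])))
for n in("scene","top"):
    cv2.imwrite(f"pics/{n}4.png",robot.get_image(n)["img"])
tt=cv2.imread("pics/top4.png");s=cv2.imread("pics/scene4.png")
cv2.imwrite("pics/e4.png",np.hstack([cv2.resize(tt[200:320,280:400],(400,400)),cv2.resize(s[180:280,240:340],(400,400))]))
```

```text
13.0083 [ 0.1561882  -0.23398575  0.50164935]
```

View pics/e4.png

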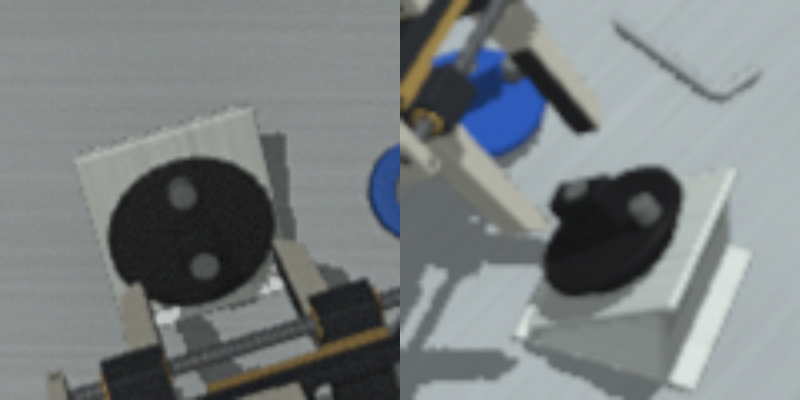

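Run:
```python
from h import *
T=cv2.imread("pics/top4.png");S=cv2.imread("pics/scene4.png")
t=np.array([552,-6,40.5]);Rl=Ro.from_euler('z',.29)*Ro.from_euler('y',-np.radians(35))*Ro.from_euler('z',.02)
tc=t+Rl.apply([0,0,60])+[.16,-.23,.5]
out=[]
for n,I,(x,y) in(('top',T,(305,235)),('scene',S,(255,200))):
    k=5;v=cv2.resize(I[y:y+75,x:x+75],None,fx=k,fy=k,interpolation=cv2.INTER_CUBIC)
    d=lambda P:np.int32((proj(n,P)-[x,y]+.5)*k-.5)
    for P,c in((tc,(0,0,255)),(t+Rl.apply([0,0,46]),(0,255,0)),(t+Rl.apply([31,0,30]),(0,255,0)),(tc+Rl.apply([0,46,0]),(0,0,255)),(tc-Rl.apply([0,46,0]),(0,0,255))):
        cv2.circle(v,tuple(map(int,d(P)[0])),3,c,-1)
    for a in([circ(44,18)]): cv2.polylines(v,[d(Rl.apply(a)+t)],True,(0,255,255),1)
    for P in (lidparts()[1],):
        h=cv2.convexHull(d(Rl.apply(P)+t));cv2.polylines(v,[h],True,(255,255,0),1)
    # fingertip ends: pad width 15 (x +-7.5)
    for sg in(-1,1):
        a=np.array([[7.5,sg*46.5,0],[-7.5,sg*46.5,0],[-7.5,sg*64,0],[7.5,sg*64,0]]);cv2.polylines(v,[d(Rl.apply(a)+tc)],True,(255,0,255),1)
    out.append(v)
cv2.imwrite("pics/e5.png",np.hstack(out))
```

```text
(no output)
```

View pics/e5.png

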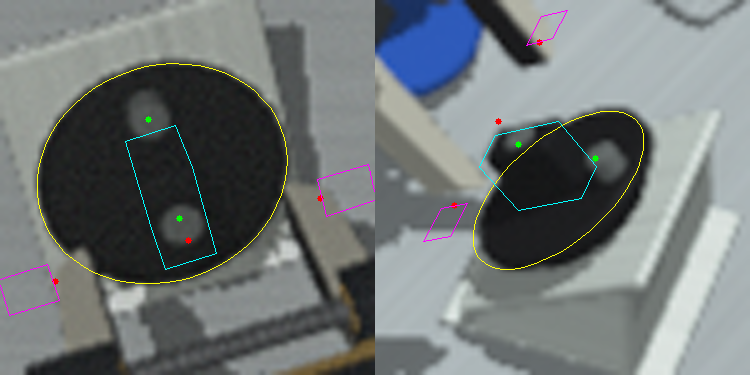

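The projected TCP and lid agree to a couple of mm, with the scene camera biased about 1–2 px. I'll grip the lid now.

Run:
```python
from bench import robot
import numpy as np,cv2
from scipy.spatial.transform import Rotation as Ro
t=np.array([552,-6,40.5]);Rl=Ro.from_euler('z',.29)*Ro.from_euler('y',-np.radians(35))*Ro.from_euler('z',.02)
print(robot.move_linear(t+Rl.apply([0,0,27]),speed=50,f_stop=6))
print(robot.current_tcp_pos(),robot.current_contact_force())
robot.move_gripper(0.0);robot.sleep(.2)
print(robot.current_gripper_width()*93,robot.current_contact_force())
n=Rl.apply([0,0,1])
robot.move_linear(t+Rl.apply([0,0,27+60]),speed=80)
print(robot.current_gripper_width()*93,robot.current_contact_force())
p=t+Rl.apply([0,0,87])+[-20,0,60]
robot.move_linear(p,speed=120)
robot.move_ptp([473,-230,215],[np.pi,0,0.8]); robot.sleep(.3)
print(robot.current_t(),robot.current_gripper_width()*93,robot.current_tcp_pos(),robot.current_contact_force(),robot.current_ft_torque(),robot.current_qpos())
for n in("scene","top"):
    cv2.imwrite(f"pics/{n}5.png",robot.get_image(n)["img"])
tt=cv2.imread("pics/top5.png");s=cv2.imread("pics/scene5.png")
cv2.imwrite("pics/e6.png",np.hstack([cv2.resize(tt[220:380,420:600],(400,355)),cv2.resize(s[180:360,100:300],(400,360))[:355]]))
```

```text
False
[537.11182974 -10.3665552   62.60265052] [ 0.05230682  0.47761196 -0.47387895]
17.70987476817713 [-0.71178308  2.68950865  2.35693262]
17.876987252152905 [ 0.2430756   0.06934065 -1.21806376]
17.65 17.500716788705727 [ 472.54677431 -229.12734189  214.98926612] [-0.4177179  -0.72156273 -0.38981772] [-0.02446107  0.15374028 -0.02792457] [-6.64456830e-01  2.16506310e-01  1.59946726e+00  5.79824504e-04
  1.32575439e+00  1.05936438e-01]
```

View pics/e6.png

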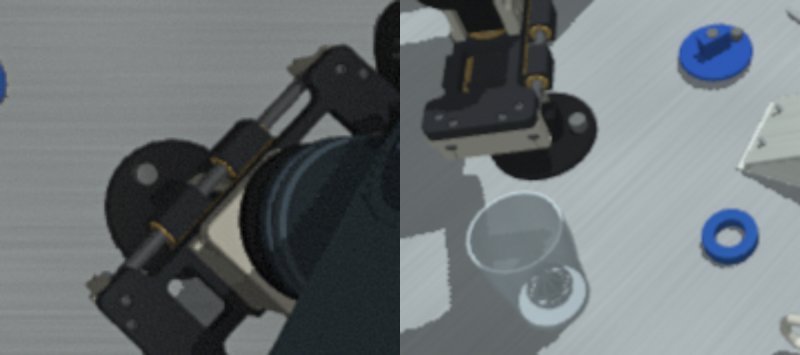

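```bash
cat > ov.py <<'E'
from h import *
import sys
def ov(tag,tcp,yaw,lo,name,sh=None,boxes=((440,250),(140,220))):
    T=cv2.imread(f"pics/top{tag}.png");S=cv2.imread(f"pics/scene{tag}.png")
    R=Ro.from_euler('z',yaw)
    out=[]
    for n,I,(x,y) in(('top',T,boxes[0]),('scene',S,boxes[1])):
        k=5;v=cv2.resize(I[y:y+100,x:x+80],None,fx=k,fy=k,interpolation=cv2.INTER_CUBIC)
        d=lambda P:np.int32(((proj(n,P)-[x,y]+.5)*k-.5)*16)
        for a,c in((circ(44,18),(0,255,255)),(circ(44,12),(0,200,0)),(circ(7,30,31),(0,0,255))):
            cv2.polylines(v,[d(R.apply(a+lo)+tcp)],True,c,1,shift=4)
        if sh is not None:
            cv2.polylines(v,[d(circ(41,130,*sh))],True,(255,0,255),1,shift=4)
        out.append(v)
    cv2.imwrite(name,np.hstack(out))
E
python3 - <<'E'
from ov import *
ov(5,np.array([472.55,-229.13,215]),.8,np.array([0,0,-25.]),"pics/e7.png",(472.5,-288.5))
E
```

```text
(no output)
```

View pics/e7.png

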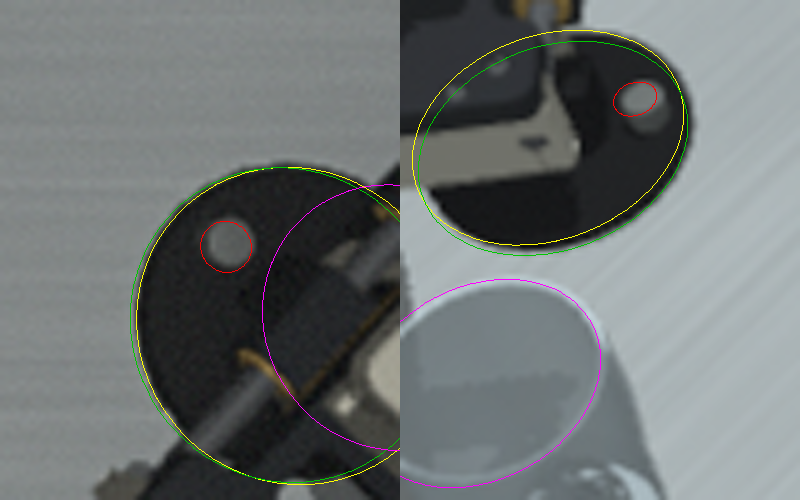

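Run:
```python
from bench import robot
import numpy as np,cv2
robot.move_linear([472,-287.8,175],speed=80); robot.sleep(.4)
p=robot.current_tcp_pos();print(robot.current_t(),p,robot.current_eef_rot(),robot.current_gripper_width()*93)
for n in("scene","top"):
    cv2.imwrite(f"pics/{n}6.png",robot.get_image(n)["img"])
from ov import *
ov(6,p,.8,np.array([0,0,-25.]),"pics/e8.png",(472.5,-288.6),((465,260),(130,240)))
```

```text
19.175 [ 472.09852668 -287.67392186  175.19024277] [3.14121623e+00 2.18170690e-06 8.00288532e-01] 17.842798534613387
```

View pics/e8.png

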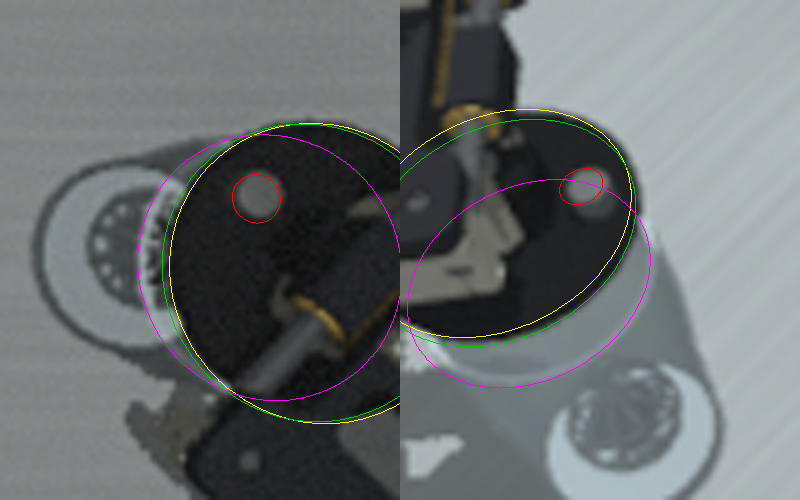

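Run:
```python
from bench import robot
import numpy as np
r=robot.move_linear([472,-287.8,136],speed=20,f_stop=4)
robot.sleep(.2)
print(r,robot.current_t(),robot.current_tcp_pos(),robot.current_contact_force(),robot.current_ft_torque(),robot.current_gripper_width()*93)
import cv2
for n in("scene","top"):
    cv2.imwrite(f"pics/{n}7.png",robot.get_image(n)["img"])
from ov import *
ov(7,robot.current_tcp_pos(),.8,np.array([0,0,-25.]),"pics/e9.png",(472.5,-288.6),((465,260),(130,260)))
```

```text
True 20.9833 [ 471.95014508 -287.82891697  141.06015547] [-0.83315736 -0.50414202  5.34863641] [-0.15707224  0.19958059 -0.0516777 ] 17.475373900015796
```

View pics/e9.png

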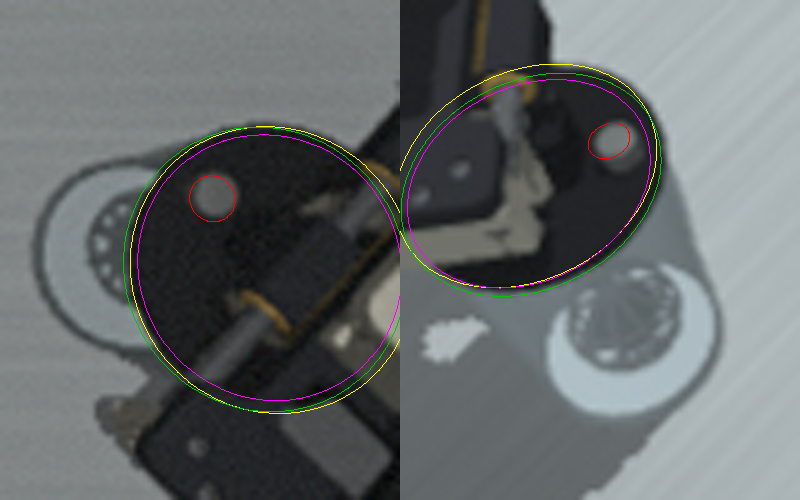

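Contact came at TCP z = 141, so the lid origin is at about 118 mm, which is seat height. I'll release and check.

Run:
```python
from bench import robot
import numpy as np,cv2
robot.move_gripper(0.5);robot.sleep(.2)
print(robot.current_contact_force())
robot.move_linear([472,-287.8,230],speed=100)
robot.move_ptp([400,60,280],[np.pi,0,0.4]);robot.sleep(.2)
print(robot.current_t())
for n in("scene","top"):
    cv2.imwrite(f"pics/{n}8.png",robot.get_image(n)["img"])
from ov import *
ov(8,np.array([472.5,-288.6,118]),.8,np.array([0,0,0.]),"pics/e10.png",(472.5,-288.6),((475,270),(130,260)))
```

```text
[-0.05846128  0.61204402 -0.22469859]
24.55
```

View pics/e10.png

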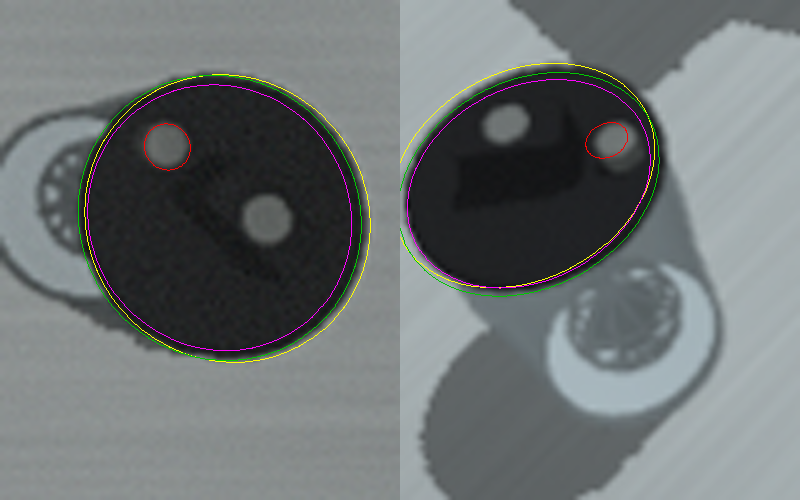

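View pics/scene8.png

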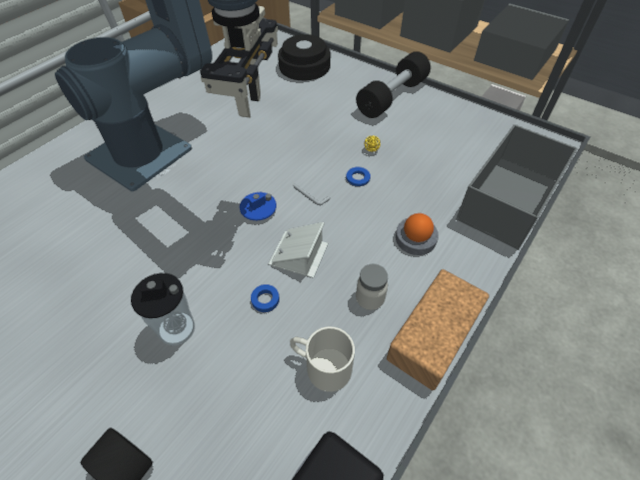

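The lid's outline and spout match the seated, level prediction within about 1 px in the top view, and with the usual 1–2 px bias in the scene view. Nothing else has moved, so I'm handing in.

Run:
```python
from bench import robot
robot.hand_in()
```

```text
the job is handed in; nothing more can be done
```

I dropped the mixing ball into the shaker, gripped the lid square to its slope, levelled it and lowered it onto the rim. I let go only after contact, then backed the arm well clear. The job was handed in at about 24.6 s of the 61 s allowed; it reports no verdict.

What the last checks showed:
- **Ball:** the last pictures show it on the shaker's floor.
- **Lid:** contact stopped the descent with the TCP at 141 mm. From my estimated grip depth, that puts the lid's origin at about 118 mm. After release, its outline and spout matched a seated, level lid within about 1 px (1–2 mm) in the top view.
- **Other things:** by eye, the shaker stands upright where it was and the bystanders look unmoved. I did not measure either to the millimetre.

**Disagreements:**
- **Cameras:** the scene camera read about 1–2 px off from the top camera throughout, for the gripper and shaker as well as the lid, so I treated it as calibration bias.
- **Lid height:** my first fit on the stand put the lid about 3.6 mm lower along its axis than the stand's geometry implies. The contact height agreed with the stand.

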